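# Pack the solvent caddy in the frame restorer's studio

## Task

Pack the wooden caddy with the four amber glass solvent bottles: stand each one upright in the compartment whose pad has the colour of its cap. Set every bottle down gently, never dropping one, and leave the two white plastic bottles standing where they are, although their caps look the same.

Things in the scene. Friction and masses are not known exactly. Their poses are not given: they have to be found in the camera images.
- amber_red: loose solvent bottle of dark amber-brown glass with a red screw cap and a white paper band, about 90 g, round: body 40 mm in diameter with straight sides from the underside up to 56 mm, then a shoulder up to 66 mm and a cap 28 mm in diameter; 80 mm high in all. Origin at the centre of its underside, z up along the bottle. Starts upright on the table.
- amber_yellow: loose solvent bottle of dark amber-brown glass with a yellow screw cap and a white paper band, about 90 g, round: body 40 mm in diameter with straight sides from the underside up to 56 mm, then a shoulder up to 66 mm and a cap 28 mm in diameter; 80 mm high in all. Origin at the centre of its underside, z up along the bottle. Starts upright on the table.
- amber_green: loose solvent bottle of dark amber-brown glass with a green screw cap and a white paper band, about 90 g, round: body 40 mm in diameter with straight sides from the underside up to 56 mm, then a shoulder up to 66 mm and a cap 28 mm in diameter; 80 mm high in all. Origin at the centre of its underside, z up along the bottle. Starts upright on the table.
- amber_blue: loose solvent bottle of dark amber-brown glass with a blue screw cap and a white paper band, about 90 g, round: body 40 mm in diameter with straight sides from the underside up to 56 mm, then a shoulder up to 66 mm and a cap 28 mm in diameter; 80 mm high in all. Origin at the centre of its underside, z up along the bottle. Starts upright on the table.
- white_red: look-alike that does not belong in the caddy: loose bottle of opaque white plastic with a red cap and a white band, of the same shape and size as the amber ones (40 mm in diameter, 80 mm high). Origin at the centre of its underside, z up. Stands upright on the table.
- white_blue: look-alike that does not belong in the caddy: loose bottle of opaque white plastic with a blue cap and a white band, of the same shape and size as the amber ones (40 mm in diameter, 80 mm high). Origin at the centre of its underside, z up. Stands upright on the table.
- pad_red: red pad, 56 x 56 x 3 mm, fixed on the floor of one compartment of the wooden caddy. Origin: centre of its underside, 4 mm above the table. z up, y along the row, x across it. Caddy: fixed, one row of four compartments 66 mm centre to centre, each 60 (x) x 62 mm (y) inside; walls and dividers 4 mm thick, top 28 mm above the table; 68 x 268 mm outside.
- pad_yellow: yellow pad, 56 x 56 x 3 mm, fixed on the floor of one compartment of the wooden caddy. Origin: centre of its underside, 4 mm above the table. z up, y along the row, x across it. Caddy: fixed, one row of four compartments 66 mm centre to centre, each 60 (x) x 62 mm (y) inside; walls and dividers 4 mm thick, top 28 mm above the table; 68 x 268 mm outside.
- pad_green: green pad, 56 x 56 x 3 mm, fixed on the floor of one compartment of the wooden caddy. Origin: centre of its underside, 4 mm above the table. z up, y along the row, x across it. Caddy: fixed, one row of four compartments 66 mm centre to centre, each 60 (x) x 62 mm (y) inside; walls and dividers 4 mm thick, top 28 mm above the table; 68 x 268 mm outside.
- pad_blue: blue pad, 56 x 56 x 3 mm, fixed on the floor of one compartment of the wooden caddy. Origin: centre of its underside, 4 mm above the table. z up, y along the row, x across it. Caddy: fixed, one row of four compartments 66 mm centre to centre, each 60 (x) x 62 mm (y) inside; walls and dividers 4 mm thick, top 28 mm above the table; 68 x 268 mm outside.
Things that resemble listed ones, but are neither listed nor needed, are in the scene too. Leave any purple look-alike of the amber_green alone.

How it is judged (in metres and radians):
At the end, for the whole second after the job is handed in: Each amber bottle stands at rest on the pad of its cap's colour: within 15 mm of the pad's centre (anywhere inside the compartment's walls), its underside on the pad (less than 4 mm above it), upright within about 7 degrees. Both white bottles stand upright within 30 mm of where they started (horizontal distance between amber_red and pad_red below 0.015 m and z of amber_red in the frame of pad_red between 0 and 0.007 m and angle between each of amber_red, amber_yellow, amber_green, amber_blue's own z axis and vertical below 0.12 rad and linear speed of each of amber_red, amber_yellow, amber_green, amber_blue, white_red, white_blue below 0.02 m/s and horizontal distance between amber_yellow and pad_yellow below 0.015 m and z of amber_yellow in the frame of pad_yellow between 0 and 0.007 m and horizontal distance between amber_green and pad_green below 0.015 m and z of amber_green in the frame of pad_green between 0 and 0.007 m and horizontal distance between amber_blue and pad_blue below 0.015 m and z of amber_blue in the frame of pad_blue between 0 and 0.007 m and distance of each of white_red, white_blue from where it was at the start of the episode below 0.03 m and angle between each of white_red, white_blue's own z axis and vertical below 0.15 rad); the robot touches nothing.
It fails at once if the white plastic bottle with the red cap is shifted by more than 30 mm or tipped over (distance of white_red from where it was at the start of the episode above 0.03 m or angle between white_red's own z axis and vertical above 0.5 rad).
It fails at once if the white plastic bottle with the blue cap is shifted by more than 30 mm or tipped over (distance of white_blue from where it was at the start of the episode above 0.03 m or angle between white_blue's own z axis and vertical above 0.5 rad).
It fails at once if an amber bottle is dropped (moves untouched at over 0.6 m/s, a fall of about 2 cm) ((contact force between amber_red and anything else below 0.05 N and linear speed of amber_red above 0.6 m/s) or (contact force between amber_yellow and anything else below 0.05 N and linear speed of amber_yellow above 0.6 m/s) or (contact force between amber_green and anything else below 0.05 N and linear speed of amber_green above 0.6 m/s) or (contact force between amber_blue and anything else below 0.05 N and linear speed of amber_blue above 0.6 m/s)).
It also fails if it takes over 112 s, if anything falls off the work surface, if the arm or the gripper's body presses on something with over 40 N, if the wrist force passes 120 N, or if a joint passes its speed limit or range.

## Robot

A 6-joint arm with a two-finger parallel gripper is mounted at the origin on the work surface. World frame = base frame: x ahead of the robot, y to its left, z up, the work surface at z = 0. Lengths are in mm, angles in rad, forces in N, time in s.
With the tool pointing down it reaches from about 375 to 900 mm from the base axis. Payload 3.1 kg.
Tool frame: the origin (TCP) lies at the very end of the fingers, on their centre line; the grasp point (between the pads) lies 19 mm behind it; x points along the fingers, y is the direction in which the jaws open and shut, and the axes are right-handed (so a half turn about x gives the same grasp; the last joint's range is limited). The gripper opens to 85 mm and grips with 20 to 120 N. Pads are 22 mm wide; open, the fingers measure 114 mm over their backs; the gripper's body (76 mm by 85 mm) begins 54 mm behind the grasp point. The pads swing forward as they close: fully open they stand 13 mm farther back than shut.
Start: joints at [-1.31, 0.527, 1.433, -0, 1.181, -0.178], TCP at [265.552, -565.755, 231.31] pointing down, gripper open.
Joint ranges: [-3.08, 3.08], [-0.75, 2.2], [0.22, 2.44], [-1.43, 4.57], [0, 2.65], [-2.85, 2.85]. Speed limits (rad/s): [2.79, 2.79, 3.14, 3.14, 3.14, 3.14].

## Interface

Orientations are given as [roll, pitch, yaw] about the fixed x, y, z axes, in that order (R = Rz(yaw) Ry(pitch) Rx(roll)).
In Python, from bench import * gives the robot as it stands.
- The arm moves only by the tool jog_arm, never from a script. Its argument "deltas" is a list that holds one entry, the list of rows, each a list of 7 numbers: the shift along the tool's x, y, z in mm, then the turn, a rotation vector about the tool's x, y, z in degrees, then the closure, from 0 (fully open) to 1 (shut). In form: [[[tx, ty, tz, rx, ry, rz, gripper], ...]]. A call has 1 to 12 rows; each row shifts and turns the commanded pose from where the row before left it, along the tool's axes as they then stand; what a row does not reach is not made up. A row lasts 1/8 s, in which the tool goes at most 62.5 mm and 10.7 degrees, less where a joint would pass 70% of its speed; a pose out of reach is approached as far as the arm can. A call is refused whole if a number of a shift passes 62.5 or a number of a turn 10.7, either way. A call with a gripper value outside its range is refused whole. The fingers move at their own pace and stop on an object; "squeeze" is the grip in N (left out, the last holds). Time passes only in rows, so rows that do not move let the fingers close. It gives the time, the measured TCP pose, the force and the opening at its end, in the units of the state.
- observe(): the state, without advancing time (a new reading comes with each control period).
- camera(name): name is "scene" or "side" or "wrist"; returns (picture, depth): 384x512x3 uint8, red, green, blue; 384x512 float32, mm along the optical axis (not along the pixel's ray), 0 where there is no reading.
- camera_info(name): a dict with "fx", "fy", "cx", "cy" (pixels), "cam_to_world" (4x4, takes a point from camera to world coordinates); the wrist camera has in their place "hand_eye" (4x4, takes a point from camera to tool coordinates, whose origin is the TCP and whose axes are the tool frame's). Camera axes: x right, y down, z forward; pixel columns grow to the right and rows downward; lengths in mm; the calibration is good to about 2 mm. A picture is of the moment at which its call begins: read the wrist's pose just before it. camera_info takes no time and is no camera call.
- hand_in(): hands the job in, once; it reports no verdict.
The state is a dict: "t": time; "q": joint angles; "dq": joint speeds; "joint_torque": joint torques, N m; "position": TCP position; "orientation": TCP orientation; "ft_force": force on the tool from outside, world axes, zero at the start; "ft_torque": the same for the moment, N m; "width": opening from 0.0 (shut) to 1.0 (fully open).
Only numpy, scipy, OpenCV 4.12 (cv2) and the standard library are available. Lean on these libraries where they do the work, as an engineer would, in place of code of your own. Each camera call takes 0.05 s, during which the arm holds its last target.

## Working session

There is one attempt and no reset: what is moved stays moved. The work goes in short steps, Python scripts to look and compute and a tool call to move; the robot and the scene stay as the last step left them, time stands still between calls to the robot, and variables do not carry over. Pictures are saved under pics/ and viewed, and the job is handed in when it is done.

Besides the shell and the picture viewer there is one more tool, called after "Call:" as name(argument=value, ...) on one line, values as JSON. jog_arm: Moves the arm, as the interface text tells. Its arguments: {"type":"object","properties":{"deltas":{"type":"array"},"squeeze":{"type":"number"}},"required":["deltas"]}

```bash
mkdir -p pics; ls; python3 - <<'E'
from bench import *
import cv2
s=observe(); print(s)
for n in ["scene","side","wrist"]:
    p,d=camera(n); cv2.imwrite(f"pics/{n}0.png",cv2.cvtColor(p,cv2.COLOR_RGB2BGR))
    import numpy as np; np.save(f"pics/{n}0.npy",d); print(n,camera_info(n))
E
```

```text
pics
{'t': 0.0, 'q': array([-1.31051199e+00,  5.28463049e-01,  1.43388541e+00, -1.30426284e-05,
        1.18143465e+00, -1.78499057e-01]), 'dq': array([ 1.47757986e-03, -8.69232171e-04, -4.74132131e-04,  6.43491211e-05,
       -2.30746215e-04,  8.24812562e-04]), 'joint_torque': array([ 1.31702946e-03, -4.42346942e+01, -1.78025186e+01, -1.23369691e-04,
        8.54649232e-03,  5.58936875e-06]), 'position': array([ 265.3602582 , -565.07737101,  230.34092722]), 'orientation': array([-1.74379179,  1.56860583,  1.83658922]), 'ft_force': array([ 0.08987498, -0.29963347,  0.90891022]), 'ft_torque': array([-0.00751725,  0.02973228,  0.04500315]), 'width': 0.9989870586260834}
scene {'fx': 435.5278505015008, 'fy': 435.5278505015008, 'cx': 257.12883095197066, 'cy': 195.04212690497624, 'cam_to_world': array([[-6.33391122e-01,  6.22402500e-01, -4.59816065e-01,
         1.01836897e+03],
       [ 7.73634624e-01,  4.95900726e-01, -3.94426086e-01,
         4.29198477e+02],
       [-1.74686615e-02, -6.05555611e-01, -7.95611242e-01,
         9.62507596e+02],
       [ 0.00000000e+00,  0.00000000e+00,  0
[... 269 characters left out ...]
21e-01,  3.81749195e-01, -7.08036166e-01,
         8.53248347e+02],
       [ 2.37484175e-02, -8.71504301e-01, -4.89812480e-01,
         6.18599794e+02],
       [ 0.00000000e+00,  0.00000000e+00,  0.00000000e+00,
         1.00000000e+00]])}
wrist {'fx': 330.8229731963715, 'fy': 330.8229731963715, 'cx': 257.278464225188, 'cy': 191.31119210522934, 'hand_eye': array([[-7.15029030e-04, -2.72782391e-01,  9.62075494e-01,
        -1.43428914e+02],
       [ 9.99999737e-01, -3.10879272e-04,  6.55069643e-04,
        -1.47404785e+00],
       [ 1.20397866e-04,  9.62075709e-01,  2.72782542e-01,
        -6.92439738e+01],
       [ 0.00000000e+00,  0.00000000e+00,  0.00000000e+00,
         1.00000000e+00]])}
```

View pics/scene0.png

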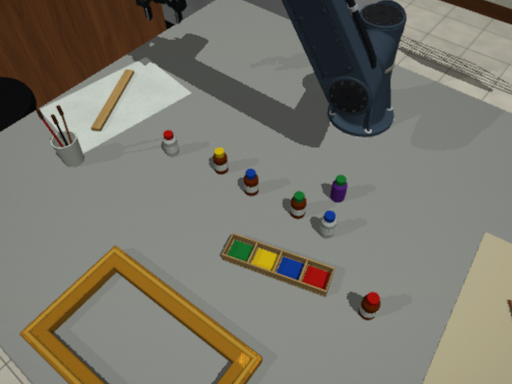

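View pics/side0.png

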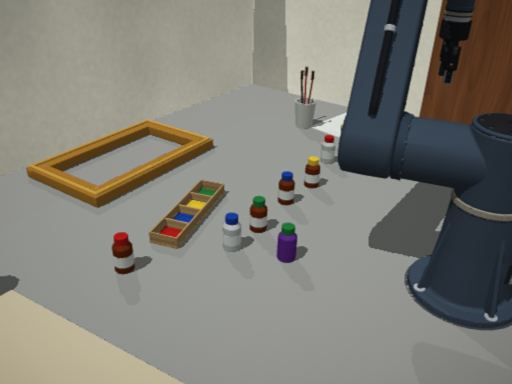

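View pics/wrist0.png

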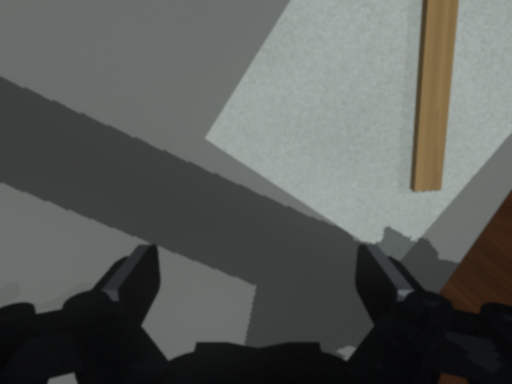

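```bash
cat > h.py <<'E'
import numpy as np,cv2
from bench import *
def cloud(info,d,T=None):
    v,u=np.mgrid[0:d.shape[0],0:d.shape[1]]
    P=np.stack([(u-info['cx'])*d/info['fx'],(v-info['cy'])*d/info['fy'],d],-1)
    T=info['cam_to_world'] if T is None else T
    return P@T[:3,:3].T+T[:3,3]
def plane(info,uv,z):
    T=info['cam_to_world']; r=T[:3,:3]@np.array([(uv[0]-info['cx'])/info['fx'],(uv[1]-info['cy'])/info['fy'],1.])
    return T[:3,3]+r*(z-T[2,3])/r[2]
RNG={'red':[(0,6),(174,180)],'yellow':[(22,34)],'green':[(50,75)],'blue':[(105,122)]}
def blobs(im,mn=25):
    h=cv2.cvtColor(im,cv2.COLOR_BGR2HSV); out=[]
    for c,rs in RNG.items():
        m=np.zeros(h.shape[:2],np.uint8)
        for a,b in rs: m|=cv2.inRange(h,(a,150,90),(b,255,255))
        n,l,st,ce=cv2.connectedComponentsWithStats(m)
        for i in range(1,n):
            if st[i,4]>=mn: out.append((c,st[i,4],ce[i],l==i))
    return out
E
python3 - <<'E'
from h import *
for n in ["scene","side"]:
    im=cv2.imread(f"pics/{n}0.png"); d=np.load(f"pics/{n}0.npy"); I=camera_info(n); W=cloud(I,d)
    for c,a,ce,m in blobs(im):
        P=W[m&(d>0)]; z=np.percentile(P[:,2],95)
        T=P[P[:,2]>z-4]
        if a>3000: continue
        ys,xs=np.nonzero(m)
        print(n,c,a,ce.round(),'z',P[:,2].min().round(),z.round(1),'topmean',T.mean(0).round(1), 'mid',((T.max(0)+T.min(0))/2).round(1)[:2],'padray',plane(I,ce,7).round(1)[:2],len(T))
E
```

```text
scene red 44 [ 52. 132.] z 63.0 160.7 topmean [ 718.7 -574.4  162.3] mid [ 718.9 -574.6] padray [ 675.4 -702.3] 4
scene red 66 [168. 134.] z -2.0 81.2 topmean [ 496.5 -348.4   79.8] mid [ 495.6 -348.6] padray [ 455.7 -409.9] 45
scene red 376 [315. 277.] z 1.0 8.4 topmean [569.9 221.1   6.5] mid [569.  221.9] padray [570.2 221.3] 298
scene red 131 [373. 298.] z -1.0 81.7 topmean [567.3 363.   79.6] mid [567.2 362. ] padray [531.3 357.3] 92
scene yellow 81 [219. 152.] z -1.0 81.9 topmean [ 456.4 -187.5   79.9] mid [ 455.8 -188.4] padray [ 412.8 -235.2] 45
scene yellow 412 [265. 259.] z -0.0 9.0 topmean [608.7  97.8   7. ] mid [613.2  97.4] padray [608.3  96.5] 299
scene green 54 [341. 179.] z 0.0 81.8 topmean [330.1 128.   79.6] mid [330.6 129. ] padray [273.8 103.4] 39
scene green 56 [299. 195.] z 75.0 81.9 topmean [442.   73.9  80.1] mid [441.8  75.2] padray [394.5  45.1] 40
scene green 298 [240. 250.] z 1.0 8.8 topmean [629.3  32.1   6.8] mid [628.3  31.9] padray [628.3  31.8] 225
scene blue 62 [250. 173.] z -3.0 81.6 topmean [461.7 -70.3  79.6] mid [461.6 -70.2] padray [ 416.  -111
[... 719 characters left out ...]
 112.5  26.5] mid [587.6 111.1] padray [619.   87.4] 10
side green 59 [207. 192.] z 4.0 8.9 topmean [639.2  24.    6.9] mid [638.7  24.5] padray [639.   23.6] 53
side green 46 [258. 199.] z 77.0 81.1 topmean [439.8  75.5  79.5] mid [440.6  75.6] padray [511.9 -29. ] 45
side green 62 [288. 226.] z 77.0 81.1 topmean [328.4 129.   79.6] mid [328.8 127.8] padray [385.8  31.6] 62
side blue 67 [286. 175.] z 64.0 80.9 topmean [458.3 -68.5  79.3] mid [459.  -69.8] padray [ 529.5 -184. ] 44
side blue 111 [183. 217.] z 3.0 8.1 topmean [600.5 151.    6.6] mid [600.7 150.1] padray [599.9 151.5] 110
side blue 99 [231. 217.] z 67.0 80.8 topmean [442.1 169.6  79.4] mid [442.3 169.2] padray [511.7  83.8] 70
```

```bash
python3 - <<'E'
from h import *
from scipy.spatial.transform import Rotation as Ro
allp=[]
for n in ["scene","side"]:
    im=cv2.imread(f"pics/{n}0.png"); d=np.load(f"pics/{n}0.npy"); I=camera_info(n); W=cloud(I,d)
    c=np.array([599,127]);a=np.array([19.3,-63.2]);a=a/np.linalg.norm(a);b=np.array([-a[1],a[0]])
    q=W[...,:2]-c; s=q@a; t=q@b
    m=(W[...,2]>24)&(W[...,2]<32)&(abs(s)<150)&(abs(t)<50)
    P=W[m][:,:2].astype(np.float32); r=cv2.minAreaRect(P); print(n,len(P),r)
    box=cv2.boxPoints(r); print(box.round(1))
    allp.append(P)
    # divider/end positions
    print(np.histogram(s[m],bins=np.arange(-150,151,6)))
s=observe(); R=Ro.from_euler('xyz',s['orientation']).as_matrix(); print(R.round(3))
E
```

```text
scene 503 ((602.2418212890625, 130.65933227539062), (71.4793701171875, 267.727294921875), 16.73824691772461)
[[529.5 248.6]
 [606.6  -7.8]
 [675.   12.8]
 [597.9 269.1]]
(array([ 0,  0, 48,  8,  9,  9,  9, 11,  7, 12,  7,  9,  9, 23,  9, 11,  8,
        7,  9,  6, 10,  9,  9,  8, 22,  9,  9,  9, 10,  8,  7,  7, 10,  9,
        9, 29,  7,  8,  8,  6,  8,  8,  8,  8,  7,  8, 42,  0,  0,  0]), array([-150, -144, -138, -132, -126, -120, -114, -108, -102,  -96,  -90,
        -84,  -78,  -72,  -66,  -60,  -54,  -48,  -42,  -36,  -30,  -24,
        -18,  -12,   -6,    0,    6,   12,   18,   24,   30,   36,   42,
         48,   54,   60,   66,   72,   78,   84,   90,   96,  102,  108,
        114,  120,  126,  132,  138,  144,  150]))
side 436 ((602.6033325195312, 129.4476776123047), (71.29907989501953, 271.6398010253906), 16.898517608642578)
[[529.  249. ]
 [608.  -10.9]
 [676.2   9.9]
 [597.2 269.8]]
(array([ 0,  0, 51, 20, 11,  8,  7,  8,  9, 11,  6,  7,  6, 19,  9,  8,  6,
       10,  7,  7,  6, 11,  9,  4, 22,  8,  7,  6, 10,  5,  5,  7,  8,  3,
        8, 12, 10,  8,  3,  5,  5,  2,  6,  5,  4,  4, 35,  8,  0,  0]), array([-150, -144, -138, -132, -126, -120, -114, -108, -102,  -96,  -90,
        -84,  -78,  -72,  -66,  -60,  -54,  -48,  -42,  -36,  -30,  -24,
        -18,  -12,   -6,    0,    6,   12,   18,   24,   30,   36,   42,
         48,   54,   60,   66,   72,   78,   84,   90,   96,  102,  108,
        114,  120,  126,  132,  138,  144,  150]))
[[-0.     0.425 -0.905]
 [ 0.002 -0.905 -0.425]
 [-1.    -0.002 -0.   ]]
```

Call:
jog_arm(deltas=[[[0,0,0,-10.2,0,0,0],[0,0,0,-10.2,0,0,0],[0,0,0,-10.2,0,0,0],[0,0,0,-10.2,0,0,0],[0,0,0,-10.2,0,0,0],[0,0,0,-10.2,0,0,0],[0,0,0,-10.2,0,0,0],[0,0,0,-10.2,0,0,0],[0,0,0,0,0,0,0]]], squeeze=35)

```text
t: 1.27
position: [265.5, -565.5, 230.9]
orientation: [3.105, 1.57, 1.825]
ft_force: [0.7, -0.3, -0.8]
width: 0.999
```

```bash
cat >> h.py <<'E'
from scipy.spatial.transform import Rotation as Ro
C=np.array([602.4,130.]);U=np.array([.289,-.957])
PAD={'green':C+99*U,'yellow':C+33*U,'blue':C-33*U,'red':C-99*U}
BOT={'red':(566,362),'yellow':(454.3,-188.2),'green':(441,75),'blue':(460,-69.5)}
def to(*pts):
    s=observe(); R=Ro.from_euler('xyz',s['orientation']).as_matrix(); p=s['position']
    print('t',s['t'],'p',p.round(1),'R',R.round(3).tolist(),'w',round(s['width'],3),'F',s['ft_force'].round(1),'q',s['q'].round(2))
    for x in pts:
        print(np.round(x,1),'tool delta',(R.T@(np.array(x)-p)).round(1)); p=np.array(x)
E
python3 - <<'E'
from h import *
to((*BOT['yellow'],200),(*BOT['yellow'],26))
E
```

```text
t 1.275 p [ 265.5 -565.5  230.9] R [[-0.0, 0.958, 0.286], [0.001, 0.286, -0.958], [-1.0, 0.0, -0.001]] w 0.999 F [ 0.7 -0.3 -0.8] q [-1.31  0.53  1.43  0.    1.18 -1.6 ]
[ 454.3 -188.2  200. ] tool delta [  31.2  288.9 -307.5]
[ 454.3 -188.2   26. ] tool delta [ 1.74e+02 -0.00e+00  1.00e-01]
```

Call:
jog_arm(deltas=[[[3.1,28.9,-30.8,0,0,0,0],[3.1,28.9,-30.8,0,0,0,0],[3.1,28.9,-30.8,0,0,0,0],[3.1,28.9,-30.8,0,0,0,0],[3.1,28.9,-30.8,0,0,0,0],[3.1,28.9,-30.8,0,0,0,0],[3.1,28.9,-30.8,0,0,0,0],[3.1,28.9,-30.8,0,0,0,0],[3.1,28.9,-30.7,0,0,0,0],[3.3,28.8,-30.6,0,0,0,0],[0,0,0,0,0,0,0],[0,0,0,0,0,0,0]]])

```text
t: 2.78
position: [453.7, -188.3, 200.2]
orientation: [-0.055, 1.57, -1.335]
ft_force: [0.6, 0.2, -0.4]
width: 1.005
```

```bash
cat >> h.py <<'E'
def wrist(tag):
    s=observe(); T=np.eye(4); T[:3,:3]=Ro.from_euler('xyz',s['orientation']).as_matrix(); T[:3,3]=s['position']
    I=dict(camera_info('wrist')); p,d=camera('wrist'); im=cv2.cvtColor(p,cv2.COLOR_RGB2BGR); cv2.imwrite(f'pics/{tag}.png',im)
    I['cam_to_world']=T@I['hand_eye']; W=cloud(I,d)
    for c,a,ce,m in blobs(im,60):
        P=W[m&(d>0)]
        if len(P)<20: continue
        z=np.percentile(P[:,2],95); t=P[P[:,2]>z-4]
        print(c,a,ce.round(),'top z',z.round(1),'mean',t.mean(0).round(1),'mid',((t.max(0)+t.min(0))/2).round(1)[:2])
    return im,d,I,W
E
python3 - <<'E'
from h import *
to((*BOT['yellow'],26)); wrist('w1')
E
```

```text
t 2.775 p [ 453.7 -188.3  200.2] R [[0.0, 0.958, 0.287], [-0.001, 0.287, -0.958], [-1.0, -0.0, 0.001]] w 1.005 F [ 0.6  0.2 -0.4] q [-0.62  0.39  1.8  -0.    0.95 -0.91]
[ 454.3 -188.2   26. ] tool delta [174.2   0.6  -0. ]
yellow 857 [256. 187.] top z 81.9 mean [ 452.8 -189.4   80.8] mid [ 453.1 -189.8]
blue 1085 [310.  41.] top z 82.1 mean [458.6 -71.8  80.9] mid [458.6 -71.8]
```

View pics/w1.png

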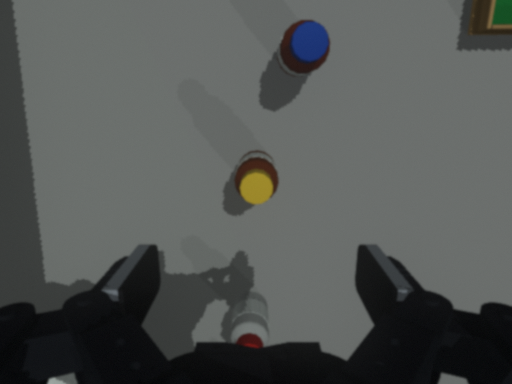

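Call:
jog_arm(deltas=[[[40,0,0.4,0,0,0,0],[40,0,0,0,0,0,0],[40,0,0,0,0,0,0],[30,0,0,0,0,0,0],[16,0,0,0,0,0,0],[8,0,0,0,0,0,0],[0,0,0,0,0,0,0],[0,0,0,0,0,0,1],[0,0,0,0,0,0,1],[0,0,0,0,0,0,1],[0,0,0,0,0,0,1],[0,0,0,0,0,0,1]]])

```text
t: 4.32
position: [453.9, -188.5, 27.0]
orientation: [0.552, 1.57, -0.726]
ft_force: [-1.5, -0.0, 5.7]
width: 0.456
```

```bash
python3 - <<'E'
from h import *
to((*BOT['yellow'],140),(*PAD['yellow'],140),(*PAD['yellow'],33)); wrist('w2')
p,d=camera('side');cv2.imwrite('pics/s2.png',cv2.cvtColor(p,cv2.COLOR_RGB2BGR))
E
```

```text
t 4.325 p [ 453.9 -188.5   27. ] R [[0.001, 0.958, 0.288], [-0.001, 0.288, -0.958], [-1.0, 0.001, 0.001]] w 0.456 F [-1.5 -0.   5.7] q [-0.62  0.71  1.91 -0.    0.52 -0.91]
[ 454.3 -188.2  140. ] tool delta [-113.     0.5   -0. ]
[611.9  98.4 140. ] tool delta [-1.000e-01  2.336e+02 -2.290e+02]
[611.9  98.4  33. ] tool delta [ 1.07e+02 -1.00e-01 -1.00e-01]
yellow 4589 [257. 312.] top z 81.6 mean [ 452.4 -185.5   80.7] mid [ 453.9 -186. ]
```

View pics/s2.png

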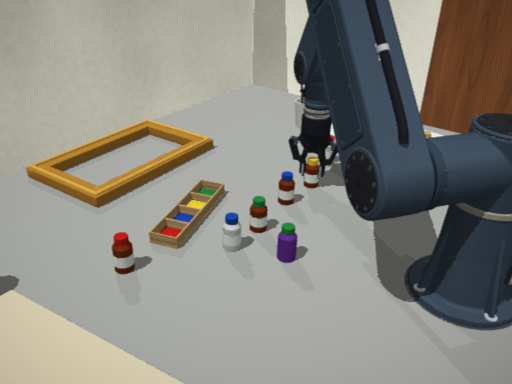

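Call:
jog_arm(deltas=[[[-8,0,0,0,0,0,1],[-20,0,0,0,0,0,1],[-30,0,0,0,0,0,1],[-30,0,0,0,0,0,1],[-18,0,0,0,0,0,1],[-7,0,0,0,0,0,1],[0,0,0,0,0,0,1],[0,0,0,0,0,0,1]]])

```text
t: 5.42
position: [453.2, -187.9, 138.4]
orientation: [-2.502, 1.569, 2.502]
ft_force: [0.1, -0.0, -1.1]
width: 0.455
```

Call:
jog_arm(deltas=[[[0,10,-10,0,0,0,1],[0,25,-25,0,0,0,1],[0,32,-31,0,0,0,1],[0,32,-31,0,0,0,1],[0,32,-31,0,0,0,1],[0,32,-31,0,0,0,1],[0,32,-31,0,0,0,1],[0,25,-25,0,0,0,1],[0,14,-14,0,0,0,1],[0,0,0,0,0,0,1],[0,0,0,0,0,0,1]]])

```text
t: 6.8
position: [610.9, 97.6, 138.7]
orientation: [-1.598, 1.569, -2.877]
ft_force: [0.2, 0.1, -2.1]
width: 0.455
```

```bash
python3 - <<'E'
from h import *
to((*PAD['yellow'],140),(*PAD['yellow'],33)); wrist('w3')
p,d=camera('scene');cv2.imwrite('pics/s3.png',cv2.cvtColor(p,cv2.COLOR_RGB2BGR))
E
```

```text
t 6.8 p [610.9  97.6 138.7] R [[-0.002, 0.958, 0.288], [-0.0, 0.288, -0.958], [-1.0, -0.002, -0.0]] w 0.455 F [ 0.2  0.1 -2.1] q [-0.02  0.63  1.53 -0.    0.98 -0.31]
[611.9  98.4 140. ] tool delta [-1.3  1.3 -0.5]
[611.9  98.4  33. ] tool delta [107.    0.2   0. ]
red 3659 [254.  25.] top z 9.0 mean [573.3 214.3   7.8] mid [573.1 213.8]
yellow 3563 [257. 178.] top z 9.1 mean [609.  101.9   8.7] mid [610.3  97.3]
yellow 4699 [257. 311.] top z 193.3 mean [609.7 100.5 192.4] mid [611.1  99.9]
green 122 [  2. 174.] top z 81.8 mean [450.9  75.2  80.7] mid [450.6  75.1]
blue 888 [12. 17.] top z 81.9 mean [448.5 167.   80.7] mid [448.6 166.5]
blue 4119 [255. 104.] top z 9.0 mean [590.1 159.3   7.9] mid [590.6 158.4]
```

View pics/w3.png

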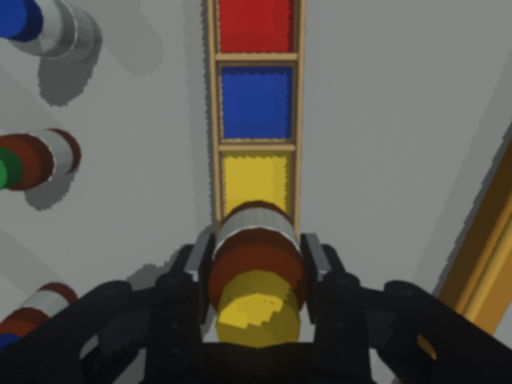

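View pics/s3.png

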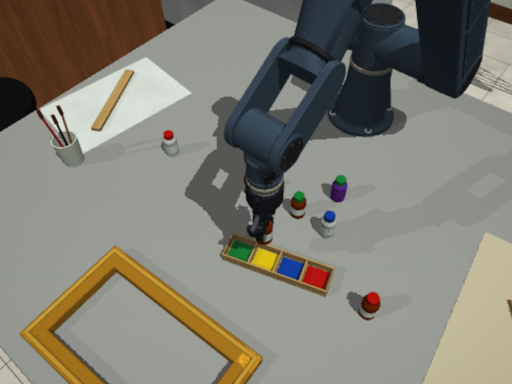

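Call:
jog_arm(deltas=[[[15,0,0,0,0,0,1],[30,0,0,0,0,0,1],[25,0,0,0,0,0,1],[15,0,0,0,0,0,1],[10,0,0,0,0,0,1],[4,0,0,0,0,0,1],[2,0,0,0,0,0,1],[1,0,0,0,0,0,1],[0,0,0,0,0,0,1],[0,0,0,0,0,0,1]]])

```text
t: 8.15
position: [612.0, 98.5, 37.5]
orientation: [1.281, 1.57, 0.002]
ft_force: [0.3, 0.3, -0.3]
width: 0.456
```

```bash
python3 - <<'E'
from h import *
to((*PAD['yellow'],34))
E
```

```text
t 8.15 p [612.   98.5  37.5] R [[0.001, 0.958, 0.288], [0.0, 0.288, -0.958], [-1.0, 0.001, 0.0]] w 0.456 F [ 0.3  0.3 -0.3] q [-0.02  0.78  1.58  0.    0.78 -0.31]
[611.9  98.4  34. ] tool delta [ 3.5 -0.1  0. ]
```

Call:
jog_arm(deltas=[[[1,0,0,0,0,0,1],[1,0,0,0,0,0,1],[1,0,0,0,0,0,1],[0,0,0,0,0,0,1],[0,0,0,0,0,0,1]]])

```text
t: 8.78
position: [611.8, 98.4, 34.1]
orientation: [-1.502, 1.571, -2.781]
ft_force: [0.3, -0.1, -1.3]
width: 0.455
```

```bash
python3 - <<'E'
from h import *
to()
for i in range(3): camera('side'); s=observe(); print(s['position'],s['ft_force'])
E
```

```text
t 8.775 p [611.8  98.4  34.1] R [[-0.0, 0.958, 0.288], [-0.0, 0.288, -0.958], [-1.0, -0.0, 0.0]] w 0.455 F [ 0.3 -0.1 -1.3] q [-0.02  0.79  1.58 -0.    0.78 -0.31]
[611.81312046  98.44290392  34.08756313] [-0.82548935  0.17264529 -1.12573132]
[611.79779342  98.41990846  34.0528373 ] [ 0.06992507 -0.443579   -0.24517768]
[611.78075436  98.43233114  34.08310805] [ 0.86028552  0.15896373 -0.83184222]
```

Call:
jog_arm(deltas=[[[0.5,0,0,0,0,0,1],[0.5,0,0,0,0,0,1],[0,0,0,0,0,0,1]]])

```text
t: 9.3
position: [611.8, 98.4, 34.0]
orientation: [1.003, 1.571, -0.276]
ft_force: [-2.5, 0.3, 5.4]
width: 0.452
```

```bash
python3 - <<'E'
from h import *
to()
for i in range(2): camera('side'); s=observe(); print(s['position'],s['ft_force'])
E
```

```text
t 9.3 p [611.8  98.4  34. ] R [[0.0, 0.958, 0.288], [-0.0, 0.288, -0.958], [-1.0, 0.0, 0.0]] w 0.452 F [-2.5  0.3  5.4] q [-0.02  0.79  1.58 -0.    0.78 -0.31]
[611.76554014  98.41316093  33.98680121] [-2.28347553  0.12978034  4.50758272]
[611.79659908  98.41066138  33.98755706] [-1.16364292 -0.70210895  5.15490436]
```

Call:
jog_arm(deltas=[[[0,0,0,0,0,0,0.3],[0,0,0,0,0,0,0],[0,0,0,0,0,0,0],[-10,0,0,0,0,0,0],[-35,0,0,0,0,0,0],[-45,0,0,0,0,0,0],[-20,-15,10,0,0,0,0],[0,-40,24,0,0,0,0],[0,-45,28,0,0,0,0],[0,-45,28,0,0,0,0],[0,-35,20,0,0,0,0],[0,-15,8,0,0,0,0]]])

```text
t: 10.9
position: [457.9, -71.9, 143.7]
orientation: [0.929, 1.571, -0.351]
ft_force: [-0.3, -0.4, -0.3]
width: 0.996
```

Call:
jog_arm(deltas=[[[0,0,0,0,0,0,0]]])

```text
t: 11.02
position: [459.2, -71.2, 143.6]
orientation: [1.221, 1.57, -0.06]
ft_force: [0.8, 0.1, 0.0]
width: 1.0
```

```bash
python3 - <<'E'
from h import *
to((459.3,-70.6,27)); wrist('w4')
p,d=camera('scene');cv2.imwrite('pics/s4.png',cv2.cvtColor(p,cv2.COLOR_RGB2BGR))
E
```

```text
t 11.025 p [459.2 -71.2 143.6] R [[0.001, 0.958, 0.286], [-0.0, 0.286, -0.958], [-1.0, 0.001, 0.0]] w 1.0 F [0.8 0.1 0. ] q [-0.4   0.46  1.91  0.    0.77 -0.69]
[459.3 -70.6  27. ] tool delta [116.6   0.2  -0.6]
yellow 295 [497.   7.] top z 27.8 mean [578.1  99.   28.6] mid [578.1  98.8]
blue 1181 [256. 208.] top z 81.9 mean [458.4 -71.   80.9] mid [458.5 -71.3]
```

View pics/w4.png

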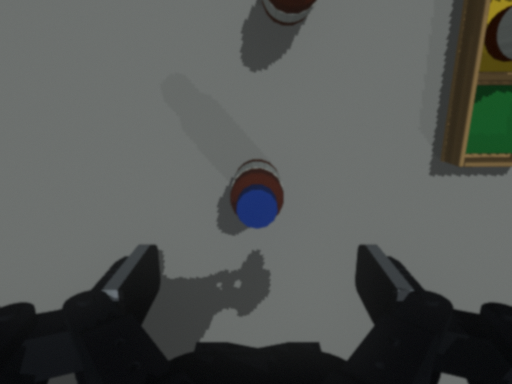

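View pics/s4.png

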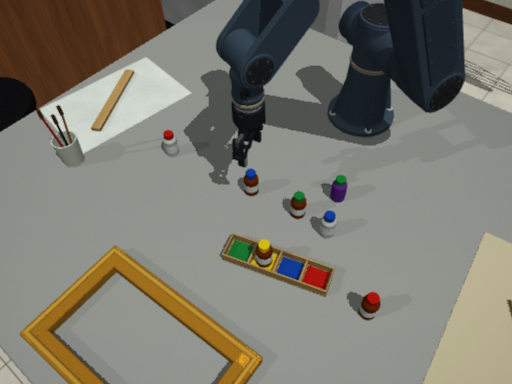

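Call:
jog_arm(deltas=[[[20,0,0,0,0,0,0],[35,0,0,0,0,0,0],[35,0,0,0,0,0,0],[18,0,0,0,0,0,0],[8.6,0,0,0,0,0,0],[0,0,0,0,0,0,0],[0,0,0,0,0,0,1],[0,0,0,0,0,0,1],[0,0,0,0,0,0,1],[0,0,0,0,0,0,1],[0,0,0,0,0,0,1]]])

```text
t: 12.5
position: [459.4, -70.9, 27.3]
orientation: [0.932, 1.569, -0.347]
ft_force: [-1.3, 0.9, 7.0]
width: 0.454
```

```bash
python3 - <<'E'
from h import *
to((459.3,-70.6,140),(*PAD['blue'],140),(*PAD['blue'],34))
E
```

```text
t 12.5 p [459.4 -70.9  27.3] R [[0.001, 0.958, 0.288], [-0.0, 0.288, -0.958], [-1.0, 0.001, 0.001]] w 0.454 F [-1.3  0.9  7. ] q [-0.39  0.7   1.98  0.    0.46 -0.69]
[459.3 -70.6 140. ] tool delta [-1.127e+02  1.000e-01 -2.000e-01]
[592.9 161.6 140. ] tool delta [ 1.000e-01  1.947e+02 -1.839e+02]
[592.9 161.6  34. ] tool delta [ 1.06e+02 -1.00e-01 -1.00e-01]
```

Call:
jog_arm(deltas=[[[-8,0,0,0,0,0,1],[-20,0,0,0,0,0,1],[-30,0,0,0,0,0,1],[-30,0,0,0,0,0,1],[-18,0,0,0,0,0,1],[-6,4,-4,0,0,0,1],[0,16,-16,0,0,0,1],[0,28,-26,0,0,0,1],[0,32,-30,0,0,0,1],[0,32,-30,0,0,0,1],[0,32,-30,0,0,0,1],[0,28,-26,0,0,0,1]]])

```text
t: 14.0
position: [577.1, 135.8, 137.6]
orientation: [-1.855, 1.569, -3.133]
ft_force: [-0.8, -0.5, -1.3]
width: 0.453
```

Call:
jog_arm(deltas=[[[0,15.5,-15.5,0,0,0,1],[0,7,-6.5,0,0,0,1],[0,0,0,0,0,0,1],[10,0,0,0,0,0,1],[25,0,0,0,0,0,1],[25,0,0,0,0,0,1],[20,0,0,0,0,0,1],[12,0,0,0,0,0,1],[6,0,0,0,0,0,1],[2,0,0,0,0,0,1],[0,0,0,0,0,0,1],[0,0,0,0,0,0,1]]])

```text
t: 15.5
position: [592.8, 161.6, 39.2]
orientation: [1.359, 1.569, 0.081]
ft_force: [0.3, 0.9, -0.7]
width: 0.455
```

```bash
python3 - <<'E'
from h import *
to((*PAD['blue'],34))
E
```

```text
t 15.5 p [592.8 161.6  39.2] R [[0.001, 0.958, 0.288], [0.0, 0.288, -0.958], [-1.0, 0.001, 0.0]] w 0.455 F [ 0.3  0.9 -0.7] q [ 0.08  0.77  1.59 -0.    0.78 -0.21]
[592.9 161.6  34. ] tool delta [5.2 0.1 0. ]
```

Call:
jog_arm(deltas=[[[2,0,0,0,0,0,1],[1,0,0,0,0,0,1],[1,0,0,0,0,0,1],[0.8,0,0,0,0,0,1],[0.7,0,0,0,0,0,1],[0,0,0,0,0,0,1],[0,0,0,0,0,0,1]]])

```text
t: 16.38
position: [592.3, 161.5, 34.4]
orientation: [1.188, 1.571, -0.09]
ft_force: [-2.3, -0.3, 8.0]
width: 0.455
```

```bash
python3 - <<'E'
from h import *
to((*PAD['blue'],34))
E
```

```text
t 16.375 p [592.3 161.5  34.4] R [[0.0, 0.958, 0.288], [-0.0, 0.288, -0.958], [-1.0, 0.0, 0.0]] w 0.455 F [-2.3 -0.3  8. ] q [ 0.08  0.78  1.59 -0.    0.77 -0.21]
[592.9 161.6  34. ] tool delta [0.4 0.5 0.1]
```

Call:
jog_arm(deltas=[[[0,0,0,0,0,0,0.3],[0,0,0,0,0,0,0],[0,0,0,0,0,0,0],[-10,0,0,0,0,0,0],[-35,0,0,0,0,0,0],[-45,0,0,0,0,0,0],[-20,-10.6,2.1,0,0,0,0],[0,-40,9,0,0,0,0],[0,-50,12,0,0,0,0],[0,-40,10,0,0,0,0],[0,-22,5,0,0,0,0],[0,-8,2,0,0,0,0]]])

```text
t: 17.88
position: [439.5, 73.6, 143.6]
orientation: [1.746, 1.571, 0.467]
ft_force: [0.7, 0.6, 0.1]
width: 1.0
```

Call:
jog_arm(deltas=[[[0,0,0,0,0,0,0]]])

```text
t: 18.0
position: [441.2, 73.9, 143.5]
orientation: [1.284, 1.569, 0.005]
ft_force: [-0.1, 0.5, 0.2]
width: 1.001
```

```bash
python3 - <<'E'
from h import *
to((440.5,74,27)); wrist('w5')
p,d=camera('scene');im=cv2.cvtColor(p,cv2.COLOR_RGB2BGR);cv2.imwrite('pics/s5.png',im)
W=cloud(camera_info('scene'),d)
for c,a,ce,m in blobs(im):
    P=W[m&(d>0)]; T=P[P[:,2]>70]
    if len(T)>8: print('scene',c,ce.round(),T.mean(0).round(1),np.percentile(T[:,2],95))
E
```

```text
t 18.0 p [441.2  73.9 143.5] R [[0.002, 0.958, 0.288], [0.0, 0.288, -0.958], [-1.0, 0.001, 0.0]] w 1.001 F [-0.1  0.5  0.2] q [-0.08  0.44  1.96  0.    0.74 -0.38]
[440.5  74.   27. ] tool delta [116.5  -0.8  -0.4]
red 3762 [475.  53.] top z 9.2 mean [575.  222.2   8. ] mid [574.9 222.1]
yellow 689 [453. 189.] top z 9.3 mean [607.  116.9   8.3] mid [603.6 112.5]
yellow 141 [427. 229.] top z 8.9 mean [601.6  75.5   7.9] mid [603.5  79. ]
yellow 615 [504. 248.] top z 88.9 mean [604.7  94.8  87.8] mid [606.2  96. ]
green 1504 [100.  73.] top z 82.0 mean [328.5 128.   80.8] mid [328.5 127.6]
green 1073 [256. 207.] top z 81.9 mean [439.7  74.6  80.9] mid [439.6  74.4]
green 929 [436. 271.] top z 9.2 mean [627.8  38.5   8.1] mid [627.7  39.8]
blue 1707 [306.  62.] top z 82.0 mean [442.1 168.6  80.8] mid [442.  168.5]
blue 311 [457. 112.] top z 9.3 mean [581.8 177.4   8. ] mid [588.  175.7]
scene red [ 53. 133.] [ 715.4 -570.9  118.4] 160.34036380533374
scene red [168. 135.] [ 497.9 -346.8   78. ] 82.20254417560434
scene red [373. 299.] [568.1 363.3  78.6] 81.51397246155668
scene yellow [264. 246.] [615.6  99.9  84.6] 88.45146199662838
scene green [341. 179.] [330.4 128.5  79.1] 81.3524299046913
scene green [299. 195.] [443.3  74.9  80.2] 81.50129646795921
scene blue [330. 215.] [444.9 170.1  78.7] 81.24505491960123
scene blue [291. 254.] [594.3 162.2  86.2] 88.1898201402178
```

View pics/w5.png

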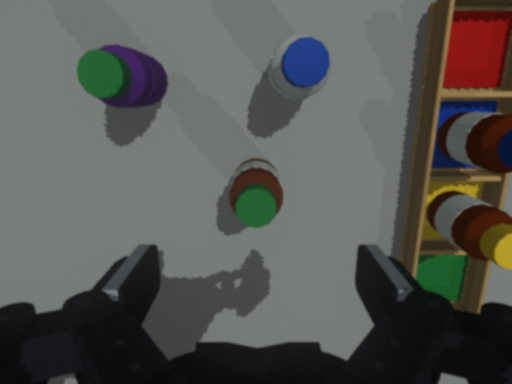

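View pics/s5.png

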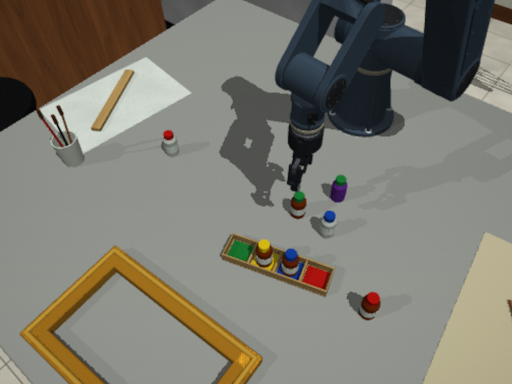

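Call:
jog_arm(deltas=[[[20,-0.8,-0.4,0,0,0,0],[35,0,0,0,0,0,0],[35,0,0,0,0,0,0],[18,0,0,0,0,0,0],[8.5,0,0,0,0,0,0],[0,0,0,0,0,0,0],[0,0,0,0,0,0,1],[0,0,0,0,0,0,1],[0,0,0,0,0,0,1],[0,0,0,0,0,0,1],[0,0,0,0,0,0,1]]])

```text
t: 19.48
position: [440.1, 74.1, 27.3]
orientation: [1.211, 1.569, -0.068]
ft_force: [0.3, 0.7, 6.0]
width: 0.455
```

```bash
python3 - <<'E'
from h import *
to((440.5,74,140),(*PAD['green'],140),(*PAD['green'],34))
E
```

```text
t 19.475 p [440.1  74.1  27.3] R [[0.002, 0.958, 0.288], [-0.0, 0.288, -0.958], [-1.0, 0.002, 0.001]] w 0.455 F [0.3 0.7 6. ] q [-0.08  0.69  2.03  0.    0.42 -0.38]
[440.5  74.  140. ] tool delta [-112.7    0.5    0.3]
[631.   35.3 140. ] tool delta [  0.3 171.3  92. ]
[631.   35.3  34. ] tool delta [ 1.06e+02 -2.00e-01 -1.00e-01]
```

Call:
jog_arm(deltas=[[[-8,0,0,0,0,0,1],[-20,0,0,0,0,0,1],[-30,0,0,0,0,0,1],[-30,0,0,0,0,0,1],[-18,0,0,0,0,0,1],[-6,4,2,0,0,0,1],[0,16,9,0,0,0,1],[0,28,15,0,0,0,1],[0,35,19,0,0,0,1],[0,35,19,0,0,0,1],[0,29,15,0,0,0,1],[0,17,9,0,0,0,1]]])

```text
t: 20.98
position: [623.5, 36.5, 137.5]
orientation: [-2.017, 1.571, 2.987]
ft_force: [-0.2, 0.9, -1.4]
width: 0.453
```

Call:
jog_arm(deltas=[[[0,7.5,4,0,0,0,1],[0,0,0,0,0,0,1],[10,0,0,0,0,0,1],[25,0,0,0,0,0,1],[25,0,0,0,0,0,1],[20,0,0,0,0,0,1],[12,0,0,0,0,0,1],[6,0,0,0,0,0,1],[2,0,0,0,0,0,1],[0,0,0,0,0,0,1],[0,0,0,0,0,0,1]]])

```text
t: 22.35
position: [630.8, 35.3, 39.2]
orientation: [1.156, 1.569, -0.123]
ft_force: [0.5, 1.0, -0.6]
width: 0.454
```

```bash
python3 - <<'E'
from h import *
to((*PAD['green'],34))
E
```

```text
t 22.35 p [630.8  35.3  39.2] R [[0.001, 0.958, 0.288], [-0.0, 0.288, -0.958], [-1.0, 0.001, 0.001]] w 0.454 F [ 0.5  1.  -0.6] q [-0.12  0.79  1.54 -0.    0.81 -0.41]
[631.   35.3  34. ] tool delta [5.2 0.1 0.1]
```

Call:
jog_arm(deltas=[[[2,0,0,0,0,0,1],[1,0,0,0,0,0,1],[1,0,0,0,0,0,1],[0.8,0,0,0,0,0,1],[0.7,0,0,0,0,0,1],[0,0,0,0,0,0,1],[0,0,0,0,0,0,1]]])

```text
t: 23.22
position: [630.3, 35.4, 34.4]
orientation: [0.787, 1.571, -0.491]
ft_force: [-1.7, 0.4, 6.8]
width: 0.457
```

```bash
python3 - <<'E'
from h import *
to((*PAD['green'],145),(565.7,361.3,145))
E
```

```text
t 23.225 p [630.3  35.4  34.4] R [[0.0, 0.958, 0.288], [-0.0, 0.288, -0.958], [-1.0, 0.0, 0.0]] w 0.457 F [-1.7  0.4  6.8] q [-0.12  0.8   1.55 -0.    0.8  -0.41]
[631.   35.3 145. ] tool delta [-110.6    0.6    0.4]
[565.7 361.3 145. ] tool delta [-1.00e-01  3.14e+01 -3.31e+02]
```

Call:
jog_arm(deltas=[[[0,0,0,0,0,0,0.3],[0,0,0,0,0,0,0],[0,0,0,0,0,0,0],[-10,0,0,0,0,0,0],[-35,0,0,0,0,0,0],[-45,0,0,0,0,0,0],[-20,0,0,0,0,0,0],[0,3.4,-20,0,0,0,0],[0,4,-45,0,0,0,0],[0,4,-45,0,0,0,0],[0,4,-45,0,0,0,0],[0,4,-45,0,0,0,0]]])

```text
t: 24.72
position: [589.2, 235.0, 141.4]
orientation: [-1.828, 1.568, -3.106]
ft_force: [0.4, -0.2, 0.8]
width: 1.002
```

Call:
jog_arm(deltas=[[[0,4,-45,0,0,0,0],[0,4,-45,0,0,0,0],[0,3,-30,0,0,0,0],[0,1,-11,0,0,0,0],[0,0,0,0,0,0,0],[0,0,0,0,0,0,0]]])

```text
t: 25.48
position: [565.1, 360.3, 142.6]
orientation: [-1.106, 1.57, -2.385]
ft_force: [0.8, -0.1, 0.4]
width: 1.001
```

```bash
python3 - <<'E'
from h import *
to((565.7,361.3,27)); wrist('w6')
E
```

```text
t 25.475 p [565.1 360.3 142.6] R [[-0.001, 0.958, 0.287], [-0.001, 0.287, -0.958], [-1.0, -0.001, 0.001]] w 1.001 F [ 0.8 -0.1  0.4] q [ 0.4   0.69  1.39 -0.    1.07  0.11]
[565.7 361.3  27. ] tool delta [115.6   1.   -0.9]
red 1243 [258. 206.] top z 81.9 mean [564.9 362.4  80.8] mid [565.  362.2]
red 891 [229. 326.] top z 9.0 mean [580.6 212.    8. ] mid [581.1 212. ]
```

View pics/w6.png

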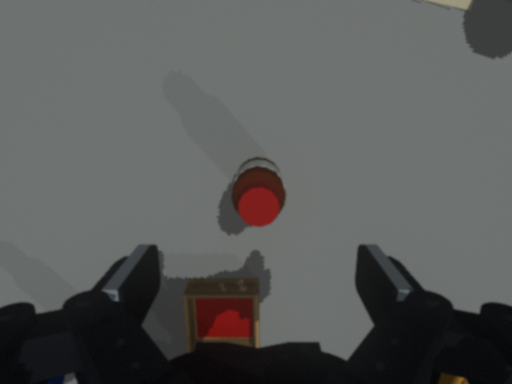

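Red amber bottle is centred (cap at 258,206), nothing near the fingers. Descend and grip.

Call:
jog_arm(deltas=[[[20,0.5,-1,0,0,0,0],[35,0,0,0,0,0,0],[35,0,0,0,0,0,0],[18,0,0,0,0,0,0],[7.5,0,0,0,0,0,0],[0,0,0,0,0,0,0],[0,0,0,0,0,0,1],[0,0,0,0,0,0,1],[0,0,0,0,0,0,1],[0,0,0,0,0,0,1],[0,0,0,0,0,0,1]]])

```text
t: 26.9
position: [565.8, 362.8, 28.7]
orientation: [1.706, 1.569, 0.427]
ft_force: [-0.6, -0.7, 6.4]
width: 0.452
```

```bash
python3 - <<'E'
from h import *
to((565.7,361.3,140),(*PAD['red'],140),(*PAD['red'],34))
E
```

```text
t 26.9 p [565.8 362.8  28.7] R [[0.001, 0.958, 0.288], [0.001, 0.288, -0.958], [-1.0, 0.002, -0.0]] w 0.452 F [-0.6 -0.7  6.4] q [0.4  0.84 1.44 0.   0.86 0.11]
[565.7 361.3 140. ] tool delta [-111.3   -0.3    1.4]
[573.8 224.7 140. ] tool delta [-1.000e-01 -3.160e+01  1.331e+02]
[573.8 224.7  34. ] tool delta [106.   -0.2   0. ]
```

Call:
jog_arm(deltas=[[[-8,0,0,0,0,0,1],[-20,0,0,0,0,0,1],[-30,0,0,0,0,0,1],[-30,0,0,0,0,0,1],[-18,0,0,0,0,0,1],[-6,-2,6,0,0,0,1],[0,-4,18,0,0,0,1],[0,-7,30,0,0,0,1],[0,-8,34,0,0,0,1],[0,-6.5,27,0,0,0,1],[0,-3.4,14.5,0,0,0,1],[0,-1,5,0,0,0,1]]])

```text
t: 28.4
position: [573.1, 223.2, 138.8]
orientation: [-1.741, 1.569, -3.021]
ft_force: [-0.3, -0.5, -1.5]
width: 0.455
```

Call:
jog_arm(deltas=[[[0,0,0,0,0,0,1],[10,0,0,0,0,0,1],[25,0,0,0,0,0,1],[25,0,0,0,0,0,1],[20,0,0,0,0,0,1],[12,0,0,0,0,0,1],[6,0,0,0,0,0,1],[2,0,0,0,0,0,1],[0,0,0,0,0,0,1],[0,0,0,0,0,0,1]]])

```text
t: 29.65
position: [574.0, 224.6, 40.2]
orientation: [1.479, 1.569, 0.2]
ft_force: [0.9, -0.6, -0.1]
width: 0.455
```

```bash
python3 - <<'E'
from h import *
to((*PAD['red'],35.7))
E
```

```text
t 29.65 p [574.  224.6  40.2] R [[0.001, 0.958, 0.288], [0.0, 0.288, -0.958], [-1.0, 0.001, 0.0]] w 0.455 F [ 0.9 -0.6 -0.1] q [ 0.19  0.77  1.59  0.    0.78 -0.1 ]
[573.8 224.7  35.7] tool delta [ 4.5 -0.1 -0.2]
```

Call:
jog_arm(deltas=[[[2,0,0,0,0,0,1],[1,0,0,0,0,0,1],[1,0,0,0,0,0,1],[0.8,0,0,0,0,0,1],[0,0,0,0,0,0,1],[0,0,0,0,0,0,1]]])

```text
t: 30.4
position: [573.4, 224.5, 35.7]
orientation: [0.827, 1.571, -0.451]
ft_force: [-1.3, 0.0, 5.6]
width: 0.456
```

```bash
python3 - <<'E'
from h import *
to((*PAD['red'],35.7))
E
```

```text
t 30.4 p [573.4 224.5  35.7] R [[0.0, 0.958, 0.288], [-0.0, 0.288, -0.958], [-1.0, 0.0, 0.0]] w 0.456 F [-1.3  0.   5.6] q [ 0.19  0.78  1.59 -0.    0.77 -0.1 ]
[573.8 224.7  35.7] tool delta [ 0.   0.4 -0.1]
```

Contact. Release, rise, back off to view.

Call:
jog_arm(deltas=[[[0,0,0,0,0,0,0.3],[0,0,0,0,0,0,0],[0,0,0,0,0,0,0],[-10,0,0,0,0,0,0],[-35,0,0,0,0,0,0],[-45,0,0,0,0,0,0],[-45,0,0,0,0,0,0],[-30,0,10,0,0,0,0],[-20,0,30,0,0,0,0],[0,0,30,0,0,0,0],[0,0,0,0,0,0,0],[0,0,0,0,0,0,0]]])

```text
t: 31.9
position: [593.2, 157.8, 219.8]
orientation: [-2.608, 1.57, 2.396]
ft_force: [-0.0, 0.1, -0.3]
width: 0.997
```

```bash
python3 - <<'E'
from h import *
to(); wrist('w7')
for n in('scene','side'):
    p,d=camera(n);im=cv2.cvtColor(p,cv2.COLOR_RGB2BGR);cv2.imwrite(f'pics/{n}7.png',im)
    W=cloud(camera_info(n),d)
    for c,a,ce,m in blobs(im):
        P=W[m&(d>0)]; T=P[P[:,2]>70]
        if len(T)>8: T=T[T[:,2]>np.percentile(T[:,2],95)-4];print(n,c,ce.round(),T.mean(0).round(1),np.percentile(T[:,2],95).round(1))
print({k:v.round(1) for k,v in PAD.items()})
E
```

```text
t 31.9 p [593.2 157.8 219.8] R [[-0.001, 0.958, 0.288], [0.0, 0.288, -0.958], [-1.0, -0.0, -0.001]] w 0.997 F [-0.   0.1 -0.3] q [ 0.08  0.53  1.47  0.    1.14 -0.21]
red 127 [275.  81.] top z 63.3 mean [582.  240.3  63.8] mid [581.7 239.7]
red 283 [235.  87.] top z 9.3 mean [547.9 228.3   9. ] mid [549.6 223.7]
red 967 [258.  99.] top z 89.0 mean [573.5 223.6  87.8] mid [573.5 223.3]
red 140 [274. 120.] top z 15.1 mean [591.1 215.3  63.3] mid [590.8 215.1]
yellow 765 [254. 209.] top z 9.2 mean [604.4 107.2   8. ] mid [610.6  97. ]
yellow 756 [258. 247.] top z 89.0 mean [611.7  98.1  87.8] mid [611.9  97.8]
green 187 [262. 314.] top z 89.1 mean [634.9  34.1  88. ] mid [634.   35.1]
blue 788 [ 90. 118.] top z 81.9 mean [443.3 169.3  80.7] mid [443.3 169.2]
blue 176 [270. 146.] top z 9.2 mean [600.3 181.2   7.9] mid [596.1 178.8]
blue 114 [236. 156.] top z 9.0 mean [568.5 160.7   7.8] mid [570.  161.4]
blue 729 [257. 178.] top z 89.0 mean [592.  161.6  87.8] mid [592.  161.5]
scene red [ 53. 133.] [ 719.3 -573.9  160.9] 166.0
scene red [168. 135.] [ 497.4 -349.    79.3] 81.5
scene red [318. 264.] [575.7 224.8  86.4] 88.5
scene yellow [264. 245.] [614.1  98.5  86.2] 88.2
scene green [341. 179.] [330.4 129.4  79.6] 81.6
scene green [237. 236.] [635.8  34.3  86.4] 88.8
scene blue [330. 215.] [444.7 169.9  79.8] 82.0
scene blue [291. 254.] [594.2 162.8  86.6] 88.8
side red [329. 138.] [ 493.7 -349.1   79.1] 80.7
side red [167. 206.] [572.6 224.7  86.1] 87.9
side yellow [194. 180.] [610.1  99.8  86.5] 88.3
side green [288. 226.] [328.  128.9  79.5] 80.9
side blue [181. 192.] [590.8 161.3  86.2] 87.7
side blue [231. 218.] [441.5 169.9  79.4] 80.9
{'green': array([631. ,  35.3]), 'yellow': array([611.9,  98.4]), 'blue': array([592.9, 161.6]), 'red': array([573.8, 224.7])}
```

View pics/w7.png

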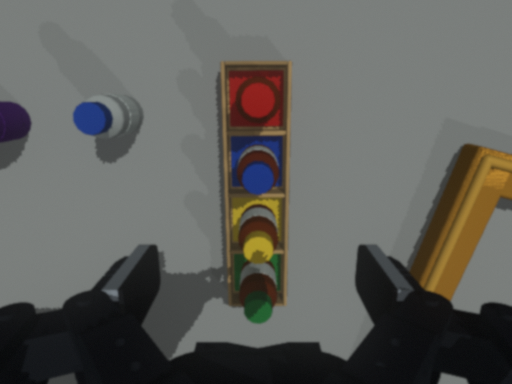

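View pics/scene7.png

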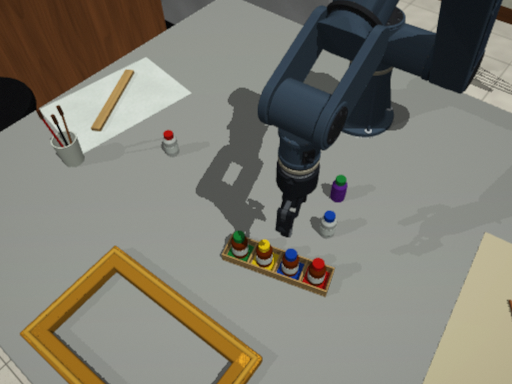

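View pics/side7.png

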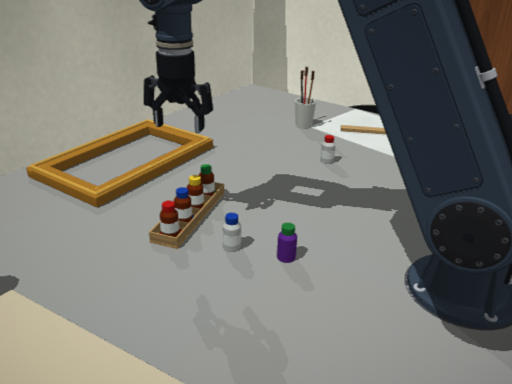

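```bash
python3 -c "
from bench import *
print(hand_in())"
```

```text
the job is handed in; nothing more can be done
None
```

All four amber bottles now stand in the caddy compartments that match their cap colours, and I handed the job in at about 32 s. I set each one down until the force reading showed contact, about 5–8 N upward, and only then opened the gripper.

**Last checks, from all three cameras:**
- **Amber bottles:** They look upright, with cap tops at about 87–89 mm, as expected for 80 mm bottles on pads whose tops are at 7 mm. Their caps measured within about 5 mm of the pad centres I had worked out. The green one showed the largest offset, and the side camera's colour mask did not pick up its cap.
- **White and purple bottles:** The two white bottles and the purple look-alike read within about 2–3 mm of their starting positions.
- **Gripper:** It was open, well above the bottles and touching nothing.

**Disagreements:** The scene and side cameras differed by about 2–4 mm in x throughout. I averaged their readings, and the difference is well inside the 15 mm tolerance. No check failed.

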